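# Unload the light-box glue-up

## Task

The glue on the sign face has set, so take the pile of makeshift weights off it and put everything where it belongs: the glue bottle upright in the well of its red stand, the black tape roll on the tape spindle, the sanding block flat in its green tray. Then close the aluminium light box with the white face, its clear locating layer dropped into the opening and its rim flat on the box all round. Do not tip the glue bottle over, and leave the red side cutters and the blue spring clamp where they lie.

Things in the scene. Friction and masses are not known exactly. Their poses are not given: they have to be found in the camera images.
- glue_bottle: small white instant-glue bottle with blue label and blue cap, 27 mm diameter, 69 mm tall: the round body is 43 mm tall, the cap above it 16 mm wide. Origin at the centre of its underside, z up. At the start it stands on one end of the sanding block, about 4 mm from the tape roll and 51 mm taller than it. Its place is bottle_stand.
- tape_roll: roll of black tape lying flat, 64 mm outer diameter, 18 mm thick, with a through hole of at least 30 mm. Origin at the centre of its underside, z up. At the start it lies on one end of the sanding block (which end varies), overhanging it by about 8 mm. Its place is tape_spindle.
- sanding_block: brown cork sanding block, 60 (x) by 100 (y) by 28 mm (z) (58 by 98 mm where it is gripped). Origin at the centre of its underside, z up. At the start it lies flat on the white sign face, lengthwise, nearly centred. Its place is block_tray.
- sign_face: white acrylic face of the light box, with blue stripes across its two ends: a flange 64 (x) by 152 (y) by 8 mm, under which a clear locating layer 47 by 138 by 6 mm is glued, centred. 14 mm thick in all, 120 g. Origin at the centre of the underside of the clear layer, z up: the flange spans z = 6 to 14 mm. At the start it lies, clear layer down, on a low plywood board (9 mm thick, 104 by 200 mm, fixed). May be fitted either way round.
- light_box: open aluminium light-box shell with two white light modules on its floor, 58 (x) by 149 (y) by 36 mm high (plus flat fixing ears 17 mm long at both ends, 6 mm high), walls 2.5 mm, opening 53 by 144 mm: the clear layer of the face enters with 3 mm play all round and the flange lies on the rim, overhanging it by 3 mm at the long sides. Fixed. Origin at the centre of its underside, z up; with the face seated the face's origin is 30 mm above it.
- block_tray: green sheet-metal tray for the sanding block: floor 2 mm thick, inside 74 (x) by 112 mm (y), upturned ends (at +y and -y) 18 mm high, low lips 6 mm high along the two long sides. Fixed. Origin at the centre of its underside, z up.
- tape_spindle: tape spindle: dark round base 80 mm diameter, 8 mm high, with an upright aluminium post 19 mm in diameter, rounded on top, its tip 38 mm above the table. Fixed. Origin at the centre of the underside. A roll on the post lies flat on the base, 8 mm above the table.
- bottle_stand: red round bottle stand, foot 68 mm diameter, tapering to 46 mm at the top, 17 mm high, with a round well of 36 mm diameter at the top whose floor is 4 mm above the table. Fixed. Origin at the centre of the underside.
- side_cutters: side cutters with red handles lying flat at the right edge of the work, 52 by 130 by 12 mm, loose. Origin at the middle of the underside. To be left alone.
- spring_clamp: blue plastic spring clamp lying flat at the left in front of the vice, 53 by 101 by 17 mm, loose. Origin at the middle of the underside. To be left alone.

How it is judged:
At the end, for the whole second after the job is handed in: Bottle upright on the floor of the well (axis within 9 mm); roll flat on the base round the post (within 12 mm); block flat on its tray floor (centre within 13 mm); face seated on the box (within 6 mm, height 2 mm, yaw 0.1 rad either way round, tilt 0.03 rad); all four at rest (horizontal distance between glue_bottle and bottle_stand below 0.009 m and z of glue_bottle in the frame of bottle_stand between 0.001 and 0.008 m and angle between glue_bottle's own z axis and vertical below 0.12 rad and horizontal distance between tape_roll and tape_spindle below 0.012 m and z of tape_roll in the frame of tape_spindle between 0.005 and 0.011 m and angle between tape_roll's own z axis and vertical below 0.1 rad and horizontal distance between sanding_block and block_tray below 0.013 m and z of sanding_block in the frame of block_tray below 0.005 m and angle between sanding_block's own z axis and vertical below 0.05 rad and horizontal distance between sign_face and light_box below 0.006 m and z of sign_face in the frame of light_box between 0.028 and 0.032 m and angle between the y axis of sign_face and the y axis of light_box, either way round below 0.1 rad and angle between sign_face's own z axis and vertical below 0.03 rad and linear speed of each of glue_bottle, tape_roll, sanding_block, sign_face below 0.02 m/s); the robot touches nothing.
It fails at once if the glue bottle is tipped over (more than 0.7 rad) (angle between glue_bottle's own z axis and vertical above 0.7 rad).
It fails at once if the side cutters are shifted by more than 30 mm (distance of side_cutters from where it was at the start of the episode above 0.03 m).
It fails at once if the spring clamp is shifted by more than 30 mm (distance of spring_clamp from where it was at the start of the episode above 0.03 m).
It also fails if it takes over 128 s, if anything falls off the work surface, if the arm or the gripper's body presses on something with over 40 N, if the wrist force passes 120 N, or if a joint passes its speed limit or range.

## Robot

A 6-joint arm with a two-finger parallel gripper is mounted at the origin on a cart in front of the work surface, level with it; the furniture and walls round the work are solid. World frame = base frame: x ahead of the robot, y to its left, z up, the work surface at z = 0. Lengths are in m, angles in rad, forces in N, time in s.
With the tool pointing down it reaches from about 0.35 to 0.85 m from the base axis. Payload 8.1 kg.
Tool frame: the origin (TCP) lies on the mounting face of the last link; the fingertips stand 186 mm ahead of it and the grasp point (between the pads) lies 167 mm ahead of it; z points along the fingers, y is the line along which they close (so a half turn about z gives the same grasp; the last joint's range is limited). The gripper opens to 93 mm and grips with 3 to 60 N. Pads are 15 mm wide; open, the fingers measure 128 mm over their backs; the gripper's body (75 mm by 188 mm) begins 65 mm behind the grasp point.
Start: joints at [-1.334, 0.13, 1.488, -0, 1.523, -0.085], TCP at [0.19, -0.569, 0.405] pointing down, gripper open.
Joint ranges: [-2.96, 2.96], [-0.89, 2.26], [0.02, 2.5], [-1.34, 4.48], [0, 2.73], [-2.66, 2.66]. Speed limits (rad/s): [2.39, 2.39, 2.79, 3.14, 3.14, 3.14].

## Interface

Orientations are given as a rotation vector (axis times angle).
In Python, from plant import * gives the robot as it stands. The module is installed in compiled form; this text tells all that it offers.
- The arm moves only by the tool arm_command, never from a script. Its argument "increments" is a list of rows, each a list of 6 numbers: the shift along the tool's x, y, z in units of 0.2 m (1.0 is 0.2 m), then the turn, a rotation vector about the tool's x, y, z in units of pi rad (1.0 is pi rad). A call has exactly 5 rows; each row is the pose to reach, as a shift and turn from the pose commanded when the call began, along the tool's axes at that moment, turning the shorter way round; what a row does not reach only later rows make up. A row lasts 1/8 s, in which the tool goes at most 62.5 mm and 10.7 degrees, less where a joint would pass 70% of its speed; a pose out of reach is approached as far as the arm can. A call with a number of a shift or a turn outside -1 to 1 is refused whole. A call with a gripper value outside its range is refused whole. "fingers" is the closure, from -1 (fully open) to 1 (shut), set as the call begins (left out, the last holds). The fingers move at their own pace and stop on an object; "force" is the grip in N (left out, the last holds). Time passes only in rows, so rows that repeat a pose let the fingers close, or fill a call up. It gives the time, the measured TCP pose, the force, the opening and the grip force at its end, in the units of the state.
- read_state(): the state, without advancing time (a new reading comes with each control period).
- read_camera(name): name is "scene" or "top"; returns a dict with "image" (384x512x3 uint8, red, green, blue), "fx", "fy", "cx", "cy" (pixels), "k1" (the pictures are not rectified: a ray, as slopes to the right and down, at radius r is drawn at 1 + k1 r^2 times it, then the intrinsics apply), "T" (4x4, takes a point from camera to world coordinates). Camera axes: x right, y down, z forward; pixel columns grow to the right and rows downward; lengths in m; the calibration is good to about 2 mm. A picture is of the moment at which its call begins. There is no depth.
- close_job(): hands the job in; it is judged then, once.
The state is a dict: "t": time; "q": joint angles; "dq": joint speeds; "joint_torque": joint torques, N m; "tool_pos": TCP position; "orientation": TCP orientation; "force": force on the tool from outside, world axes, zero at the start; "wrist_torque": the same for the moment, N m; "opening": finger opening in m; "gripper_force": force on a finger pad.
Only numpy, scipy, OpenCV 4.12 (cv2) and the standard library are available. Lean on these libraries where they do the work, as an engineer would, in place of code of your own. Each camera call takes 0.05 s, during which the arm holds its last target. There are 200 camera calls.

## Working session

There is one attempt and no reset: what is moved stays moved. The work goes in short steps, Python scripts to look and compute and a tool call to move; the robot and the scene stay as the last step left them, time stands still between calls to the robot, and variables do not carry over. Pictures are saved under pics/ and viewed, at most 14 in all, crops included, and the job is handed in when it is done.

Besides the shell and the picture viewer there is one more tool, called after "Emit:" in YAML: its name, and indented under it one key for each argument. arm_command: Moves the arm, as the interface text tells. Shifts and turns lie within -1 to 1; 1 stands for 0.2 m of shift or pi rad of turn. Its arguments: {"type":"object","properties":{"increments":{"type":"array","items":{"type":"array","items":{"type":"number","minimum":-1,"maximum":1}}},"fingers":{"type":"number"},"force":{"type":"number"}},"required":["increments"]}

```bash
mkdir -p pics; cat > h.py <<'E'
from plant import *
import numpy as np, cv2
from scipy.spatial.transform import Rotation as R
def cam(n,save=None):
    c=read_camera(n)
    if save: cv2.imwrite('pics/'+save,c["image"][:,:,::-1])
    return c
def ray(c,u,v):
    x,y=(u-c["cx"])/c["fx"],(v-c["cy"])/c["fy"]
    k=c["k1"]; X,Y=x,y
    for _ in range(20):
        s=1+k*(X*X+Y*Y); X,Y=x/s,y/s
    T=np.array(c["T"]); return T[:3,3],T[:3,:3]@np.array([X,Y,1.0])
def pt(c,u,v,z):
    o,d=ray(c,u,v); return o+d*(z-o[2])/d[2]
E
python3 - <<'E'
from h import *
for n in("top","scene"):
    c=cam(n,n+"0.png"); print(n,c["fx"],c["cx"],c["cy"],c["k1"],np.round(c["T"],3).tolist())
print(read_state())
E
```

```text
top 489.9431324476665 264.5442489949355 195.49946382374367 -0.1058362818622364 [[0.029, -0.984, 0.175, 0.308], [-1.0, -0.028, 0.004, -0.055], [0.001, -0.175, -0.985, 1.112], [0.0, 0.0, 0.0, 1.0]]
scene 433.71701537487985 255.17874825003747 194.54226305835954 -0.10572106238661048 [[0.884, -0.207, 0.42, 0.048], [-0.468, -0.4, 0.788, -0.879], [0.005, -0.893, -0.451, 0.539], [0.0, 0.0, 0.0, 1.0]]
{'t': 0.1, 'q': array([-1.33441747e+00,  1.31066751e-01,  1.48914716e+00, -1.22424087e-05,
        1.52298758e+00, -8.53920761e-02]), 'dq': array([-0.00028579, -0.00020628, -0.00190711, -0.00132364,  0.00073208,
       -0.00051217]), 'joint_torque': array([ 9.69125467e-04, -5.61340249e+01, -4.93097556e+01,  7.69661483e-02,
        2.91433081e-02, -6.00625094e-05]), 'tool_pos': array([ 0.18972498, -0.56900417,  0.40381613]), 'orientation': array([-3.09943880e+00, -5.03003041e-01,  2.09647897e-04]), 'force': array([ 0.23539382,  0.15367486, -0.01768073]), 'wrist_torque': array([ 0.01543967,  0.03603732, -0.02354933]), 'gripper_force': 0.0, 'opening': 0.09329203450584042}
```

View pics/top0.png

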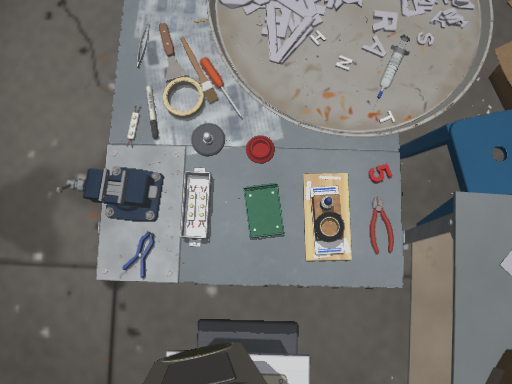

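View pics/scene0.png

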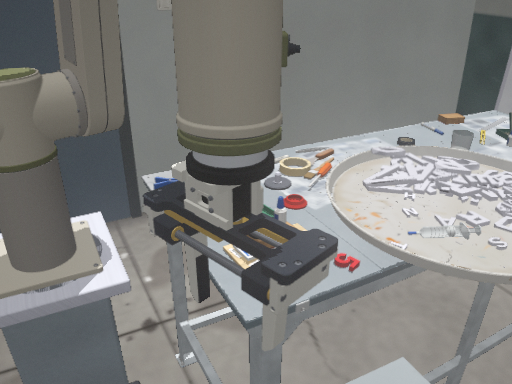

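The top view shows the face, block, bottle (cap at 327,203) and tape roll (328,226) at right. The tray is at (264,211), the box at (197,207), the spindle at (208,138), the stand at (260,149), the cutters at (381,225) and the clamp at (140,253). The arm hides most of the scene view.

```bash
python3 - <<'E'
from h import *
c=cam("top"); im=c["image"][:,:,::-1].copy()
crop=im[115:275,170:360]; cv2.imwrite("pics/crop1.png",cv2.resize(crop,None,fx=3.7,fy=3.7,interpolation=cv2.INTER_CUBIC)[:600])
hsv=cv2.cvtColor(im,cv2.COLOR_BGR2HSV)
def reg(name,m,box,z,kind="rect"):
    x0,y0,x1,y1=box; mm=np.zeros(m.shape,np.uint8); mm[y0:y1,x0:x1]=m[y0:y1,x0:x1]*255
    mm=cv2.morphologyEx(mm,cv2.MORPH_CLOSE,np.ones((3,3)))
    cs,_=cv2.findContours(mm,cv2.RETR_EXTERNAL,cv2.CHAIN_APPROX_NONE)
    k=max(cs,key=cv2.contourArea)[:,0].astype(float)
    P=np.array([pt(c,u,v,z)[:2] for u,v in k])
    r=cv2.minAreaRect((P*1000).astype(np.float32)); ce,ra=cv2.minEnclosingCircle((P*1000).astype(np.float32))
    print(name,len(k),k.min(0),k.max(0),"rect",np.round(r[0],1),np.round(r[1],1),round(r[2],1),"circ",np.round(ce,1),round(ra,1))
H,S,V=[hsv[:,:,i].astype(int) for i in range(3)]
reg("tray",(H>55)&(H<90)&(S>80),(235,175,295,245),.010)
reg("stand",((H<8)|(H>172))&(S>120),(240,130,280,170),.010)
reg("spindle",(V<115),(188,118,228,158),.008)
reg("tape",(V<60),(308,200,350,245),.069)
reg("cap",(H>100)&(H<125)&(S>120),(315,190,340,212),.11)
reg("board",(H>8)&(H<30)&(S>50),(298,165,356,268),.009)
reg("face",((S<50)&(V>150))|((H>100)&(H<125)&(S>100)),(308,178,346,258),.023)
reg("box",(S<60)&(V>185),(178,165,218,250),.036)
E
```

```text
tray 163 [244. 183.] [283. 237.] rect [470.7 -48.8] [117.2  77.3] 9.0 circ [470.6 -47.6] 68.2
stand 76 [246. 136.] [273. 162.] rect [613.4 -35.6] [62.6 62.9] 1.6 circ [613.4 -36.5] 32.7
spindle 96 [191. 123.] [226. 156.] rect [634.3  86.4] [78.8 78.6] 48.0 circ [634.3  84.7] 41.3
tape 96 [314. 208.] [343. 240.] rect [ 429.6 -191. ] [62.8 66.5] 53.0 circ [ 433.9 -189.7] 36.2
cap 10 [326. 198.] [330. 201.] rect [ 482.1 -183.1] [6.  7.9] 20.1 circ [ 481.5 -183. ] 4.3
board 407 [303. 173.] [351. 260.] rect [ 461.1 -192.9] [199.5 103.9] 2.6 circ [ 461.1 -193.6] 111.1
face 113 [313. 233.] [345. 257.] rect [ 391.8 -197.8] [71.  53.4] 88.0 circ [ 392.1 -194.9] 42.0
box 154 [186. 178.] [208. 237.] rect [468.4  98.7] [132.9  47.7] 1.7 circ [468.4  99.1] 68.6
```

View pics/crop1.png

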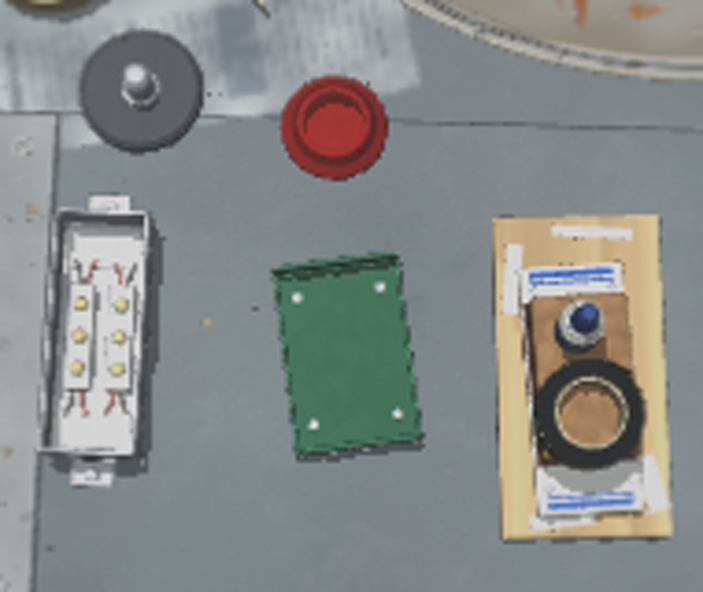

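The crop shows (crop pixels) the face corners near (524,268), (621,264), (541,516) and (642,510). The box rim corners are near (60,212), (150,213), (41,452) and (136,458), the cap top is at (587,316), the tape is centred at (590,414), and the post tip is at (137,75).

```bash
python3 - <<'E'
from h import *
c=cam("top")
p=lambda u,v,z: pt(c,170+(u+.5)/3.7-.5,115+(v+.5)/3.7-.5,z)[:2]*1000
def quad(n,q,z):
    P=np.array([p(u,v,z) for u,v in q]); tl,tr,bl,br=P
    a=(tl+tr-bl-br)/2; w=(tl+bl-tr-br)/2
    print(n,P.round(0).tolist(),"c",P.mean(0).round(1),"L",np.linalg.norm(a).round(1),"W",np.linalg.norm(w).round(1),"ang",np.degrees(np.arctan2(a[1],a[0])).round(1),"wang",(np.degrees(np.arctan2(w[1],w[0]))-90).round(1))
quad("face",[(524,268),(621,264),(541,516),(643,510)],.023)
quad("block",[(527,296),(629,294),(539,466),(641,460)],.051)
quad("box",[(60,212),(150,213),(41,452),(136,458)],.036)
quad("tray",[(274,270),(401,258),(297,457),(422,438)],.010)
quad("board",[(494,217),(659,215),(503,538),(672,537)],.009)
print("cap",p(587,314,.120),"capbase",p(580,330,.094)); 
print("tape",p(590,414,.069),p(590,354,.069),p(590,468,.069),p(536,414,.069),p(645,414,.069),"hole",p(590,413,.069))
print("post",p(137,73,.038),"base",p(141,90,.008)); print("stand",p(334,127,.0085),"well",p(333,125,.017))
E
```

```text
face [[524.0, -156.0], [528.0, -215.0], [373.0, -168.0], [378.0, -229.0]] c [ 450.7 -192.2] L 151.1 W 60.7 ang 4.9 wang 4.4
block [[501.0, -155.0], [504.0, -216.0], [400.0, -164.0], [406.0, -224.0]] c [ 452.9 -189.6] L 100.3 W 60.6 ang 4.5 wang 3.8
box [[548.0, 128.0], [549.0, 73.0], [401.0, 132.0], [400.0, 75.0]] c [474.5 101.9] L 148.0 W 56.0 ang -0.9 wang -0.5
tray [[521.0, -2.0], [531.0, -81.0], [405.0, -20.0], [419.0, -96.0]] c [469.  -49.8] L 114.7 W 78.0 ang 8.4 wang 8.7
board [[559.0, -138.0], [563.0, -241.0], [360.0, -147.0], [363.0, -249.0]] c [ 461.1 -193.8] L 199.5 W 103.1 ang 2.4 wang 2.1
cap [ 479.65564223 -182.26493161] capbase [ 474.79301254 -181.65636302]
tape [ 429.77301379 -190.94498215] [ 464.89487465 -190.70835663] [ 398.47321989 -191.18354015] [ 428.92516977 -159.60079875] [ 430.62559422 -222.95274539] hole [ 430.35533221 -190.94079275]
post [636.75071931  85.53742191] base [634.79196663  86.34017328]
stand [613.76815405 -36.57169548] well [612.68830082 -36.05016275]
```

```bash
cat >> h.py <<'E'
def inc(x,y,z,psi):
    """grasp-point target (m), tool-x heading psi (deg), tool down -> increment row, world deltas"""
    s=read_state(); Rc=R.from_rotvec(s["orientation"]); a=np.radians(psi)
    Rt=R.from_matrix(np.array([[np.cos(a),np.sin(a),0],[np.sin(a),-np.cos(a),0],[0,0,-1.]]))
    d=np.array([x,y,z+.167])-s["tool_pos"]
    m=Rc.as_matrix(); psi0=np.degrees(np.arctan2(m[1,0],m[0,0]))
    r=np.r_[Rc.inv().apply(d)/.2,(Rc.inv()*Rt).as_rotvec()/np.pi]
    print("t",round(s["t"],2),"grasp",np.round(s["tool_pos"]+Rc.apply([0,0,.167]),4),"psi",round(psi0,2),"F",np.round(s["force"],1),"open",round(s["opening"],4),"gf",round(s["gripper_force"],1))
    print(np.round(r,4).tolist())
E
python3 -c "
from h import *
inc(.4797,-.183,.2,4.5)"
```

```text
t 0.2 grasp [ 0.1897 -0.5689  0.2371] psi 18.44 F [ 0.1 -0.3  0.7] open 0.0927 gf 0.0
[1.9858, -1.3724, 0.1871, -0.0004, 0.0, 0.0774]
```

Emit:
arm_command:
  increments:
    - [0.2,-0.14,0,0,0,0]
    - [0.45,-0.31,0,0,0,0]
    - [0.7,-0.48,0,0,0,0]
    - [0.9,-0.62,0,0,0,0]
    - [1.0,-0.69,0,0,0,0]
  fingers: -1
  force: 20

```text
t: 0.82
tool_pos: [0.3371, -0.3729, 0.4047]
orientation: [-3.1, -0.506, -0.001]
force: [0.1, -0.3, -0.6]
opening: 0.0932
gripper_force: 0.0
```

Emit:
arm_command:
  increments:
    - [0.2,-0.14,0,0,0,0.01]
    - [0.45,-0.31,0,0,0,0.03]
    - [0.7,-0.48,0,0,0,0.06]
    - [0.9,-0.62,0,0,0,0.077]
    - [0.986,-0.682,0,0,0,0.077]

```text
t: 1.45
tool_pos: [0.4809, -0.1809, 0.4046]
orientation: [-3.138, -0.128, -0.0]
force: [0.1, -0.0, 0.0]
opening: 0.093
gripper_force: 0.0
```

```bash
python3 -c "
from h import *
cam('scene','scene1.png')
inc(.4797,-.183,.087,4.5)"
```

```text
t 1.5 grasp [ 0.4816 -0.1797  0.2376] psi 4.74 F [-1.   1.1 -1.1] open 0.0929 gf 0.0
[-0.011, 0.0154, 0.7528, -0.0004, -0.0002, 0.0013]
```

View pics/scene1.png

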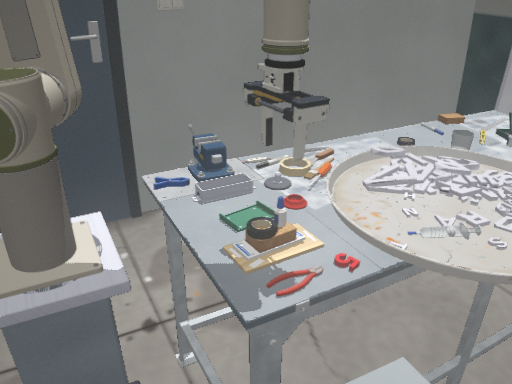

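The scene is now open: cap top near (281,198), roll (261,226), box (225,187), vice (210,155), dish rim at right from (329,185).

```bash
python3 - <<'E'
from h import *
s=cam("scene"); t=cam("top")
im=s["image"][:,:,::-1]
cv2.imwrite("pics/s2.png",np.hstack([cv2.resize(im[120:270,165:325],None,fx=4,fy=4,interpolation=cv2.INTER_CUBIC)]))
cv2.imwrite("pics/t2.png",cv2.resize(t["image"][150:230,60:180,::-1],None,fx=5,fy=5,interpolation=cv2.INTER_CUBIC))
E
```

```text
(no output)
```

View pics/s2.png

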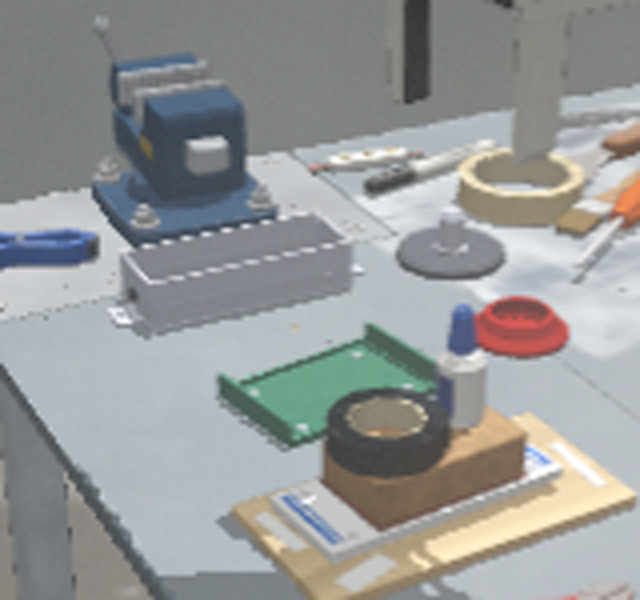

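View pics/t2.png

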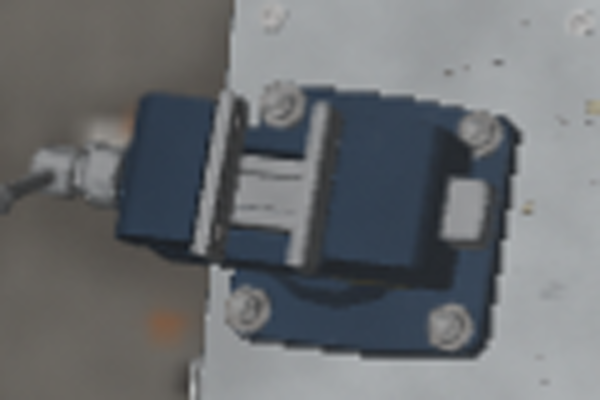

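```bash
python3 - <<'E'
from h import *
s=cam("scene"); t=cam("top")
S=lambda u,v:ray(s,165+(u+.5)/4-.5,120+(v+.5)/4-.5)
T5=lambda u,v:ray(t,60+(u+.5)/5-.5,150+(v+.5)/5-.5)
T=lambda u,v:ray(t,170+(u+.5)/3.7-.5,115+(v+.5)/3.7-.5)
def tri(n,a,b):
    (o1,d1),(o2,d2)=a,b
    k=np.linalg.lstsq(np.c_[d1,-d2],o2-o1,rcond=None)[0]; p,q=o1+k[0]*d1,o2+k[1]*d2
    print(n,((p+q)/2).round(4),"gap",np.linalg.norm(p-q).round(4))
tri("vice far corner",S(243,95),T5(437,120))
tri("vice near corner",S(148,106)if 0 else S(243,105),T5(437,125))
tri("cap",S(463,308),T(587,314))
tri("tapec",S(389,413),T(590,414))
tri("post",S(452,210),T(137,73))
tri("stand",S(520,305),T(333,125))
f=lambda u,v,z:(lambda o,d:(o+d*(z-o[2])/d[2]).round(4))(*S(u,v))
print("body base",f(461,421,.053)) 
print("dish rim tri:")
E
```

```text
vice far corner [0.5256 0.1982 0.1093] gap 0.0007
vice near corner [0.5256 0.2    0.101 ] gap 0.0002
cap [ 0.48   -0.1824  0.1209] gap 0.0011
tapec [ 0.4304 -0.1908  0.0742] gap 0.0028
post [0.6353 0.0853 0.0413] gap 0.001
stand [ 0.6121 -0.0371  0.0258] gap 0.004
body base [ 0.4802 -0.1853  0.053 ]
dish rim tri:
```

Emit:
arm_command:
  increments:
    - [-0.008,0.01,0.1,0,0,0]
    - [-0.008,0.015,0.3,0,0,0]
    - [-0.008,0.015,0.5,0,0,0]
    - [-0.008,0.015,0.68,0,0,0]
    - [-0.008,0.015,0.75,0,0,0]

```text
t: 2.33
tool_pos: [0.4765, -0.1865, 0.251]
orientation: [-3.137, -0.123, 0.008]
force: [0.5, 0.7, 0.2]
opening: 0.0931
gripper_force: 0.0
```

Emit:
arm_command:
  increments:
    - [0,0,0,0,0,0]
    - [0,0,0,0,0,0]
    - [0,0,0,0,0,0]
    - [0,0,0,0,0,0]
    - [0,0,0,0,0,0]
  fingers: 1
  force: 12

```text
t: 2.95
tool_pos: [0.4786, -0.1864, 0.2552]
orientation: [3.139, 0.126, 0.001]
force: [0.5, -0.3, 0.4]
opening: 0.0477
gripper_force: 0.0
```

Emit:
arm_command:
  increments:
    - [0,0,0,0,0,0]
    - [0,0,0,0,0,0]
    - [0,0,0,0,0,0]
    - [0,0,0,0,0,0]
    - [0,0,0,0,0,0]

```text
t: 3.58
tool_pos: [0.4784, -0.1864, 0.2547]
orientation: [-3.139, -0.125, 0.0]
force: [-0.2, 0.6, -0.3]
opening: 0.0264
gripper_force: 12.0
```

```bash
python3 -c "
from h import *
inc(.48,-.183,.14,4.5)
inc(.613,-.0365,.14,-20)"
```

```text
t 3.58 grasp [ 0.4784 -0.1863  0.0877] psi 4.58 F [-0.2  0.6 -0.3] open 0.0264 gf 12.0
[0.0091, -0.0162, -0.2615, -0.0, 0.0, 0.0004]
t 3.58 grasp [ 0.4784 -0.1863  0.0877] psi 4.58 F [-0.2  0.6 -0.3] open 0.0264 gf 12.0
[0.7304, -0.6933, -0.2615, -0.0, 0.0, 0.1365]
```

Emit:
arm_command:
  increments:
    - [0,0,-0.05,0,0,0]
    - [0,0,-0.13,0,0,0]
    - [0,0,-0.2,0,0,0]
    - [0,0,-0.25,0,0,0]
    - [0,0,-0.26,0,0,0]

```text
t: 4.2
tool_pos: [0.4788, -0.1866, 0.3081]
orientation: [3.138, 0.125, 0.003]
force: [-0.6, 0.2, -0.6]
opening: 0.0265
gripper_force: 12.0
```

Emit:
arm_command:
  increments:
    - [0.1,-0.09,0,0,0,0.02]
    - [0.27,-0.26,0,0,0,0.05]
    - [0.46,-0.44,0,0,0,0.085]
    - [0.64,-0.61,0,0,0,0.12]
    - [0.72,-0.69,0,0,0,0.136]

```text
t: 4.82
tool_pos: [0.612, -0.0351, 0.306]
orientation: [-3.094, 0.544, 0.001]
force: [-0.8, 0.6, -0.4]
opening: 0.0265
gripper_force: 12.0
```

Emit:
arm_command:
  increments:
    - [0,0,0,0,0,0]
    - [0,0,0,0,0,0]
    - [0,0,0,0,0,0]
    - [0,0,0,0,0,0]
    - [0,0,0,0,0,0]

```text
t: 5.45
tool_pos: [0.6108, -0.0378, 0.3069]
orientation: [3.094, -0.544, 0.0]
force: [-0.1, 0.2, 0.3]
opening: 0.0262
gripper_force: 12.0
```

```bash
python3 - <<'E'
from h import *
t=cam("top"); s=cam("scene")
a=cv2.resize(t["image"][100:200,190:350,::-1],(640,400)); 
b=cv2.resize(s["image"][120:270,165:365,::-1],(640,480))
cv2.imwrite("pics/b3.png",b)
inc(.612,-.0362,.0422,-20)
E
```

```text
t 5.55 grasp [ 0.6109 -0.0376  0.1399] psi -19.92 F [-0.5 -0.6 -0.1] open 0.0263 gf 12.0
[0.0028, -0.0083, 0.4883, -0.0, -0.0001, 0.0005]
```

View pics/b3.png

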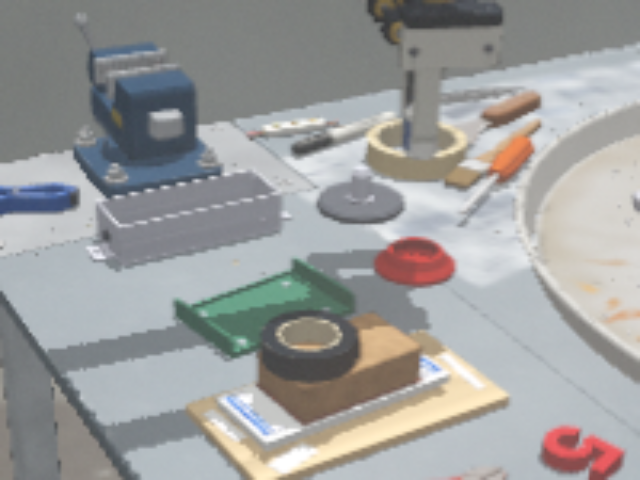

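The bottle hangs upright between the fingers above the stand at (415,262). The rest of the pile is unchanged.

Emit:
arm_command:
  increments:
    - [0.003,-0.008,0.08,0,0,0]
    - [0.003,-0.008,0.18,0,0,0]
    - [0.003,-0.008,0.28,0,0,0]
    - [0.003,-0.008,0.35,0,0,0]
    - [0.003,-0.008,0.4,0,0,0]

```text
t: 6.18
tool_pos: [0.6117, -0.036, 0.2251]
orientation: [3.094, -0.543, -0.002]
force: [0.4, -0.1, 0.4]
opening: 0.026
gripper_force: 12.0
```

Emit:
arm_command:
  increments:
    - [0,0,0.03,0,0,0]
    - [0,0,0.06,0,0,0]
    - [0,0,0.085,0,0,0]
    - [0,0,0.09,0,0,0]
    - [0,0,0.09,0,0,0]

```text
t: 6.8
tool_pos: [0.6122, -0.036, 0.2089]
orientation: [-3.094, 0.543, -0.0]
force: [0.5, 0.4, -1.0]
opening: 0.0264
gripper_force: 12.0
```

```bash
python3 - <<'E'
from h import *
inc(.612,-.0362,.0412,-20)
E
```

```text
t 6.8 grasp [ 0.6122 -0.0361  0.0419] psi -19.9 F [ 0.5  0.4 -1. ] open 0.0264 gf 12.0
[-0.0006, 0.001, 0.0037, -0.0, -0.0001, 0.0005]
```

Emit:
arm_command:
  increments:
    - [0,0,0.004,0,0,0]
    - [0,0,0.004,0,0,0]
    - [0,0,0.004,0,0,0]
    - [0,0,0.004,0,0,0]
    - [0,0,0.004,0,0,0]
  fingers: -0.3

```text
t: 7.42
tool_pos: [0.6121, -0.036, 0.208]
orientation: [-3.094, 0.543, -0.0]
force: [-0.6, -0.3, -0.8]
opening: 0.0602
gripper_force: 0.0
```

Emit:
arm_command:
  increments:
    - [0,0,0,0,0,0]
    - [0,0,-0.1,0,0,0]
    - [0,0,-0.3,0,0,0]
    - [0,0,-0.5,0,0,0]
    - [0,0,-0.6,0,0,0]

```text
t: 8.05
tool_pos: [0.6129, -0.0362, 0.3324]
orientation: [-3.094, 0.543, -0.009]
force: [0.7, 0.3, 0.7]
opening: 0.0598
gripper_force: 0.0
```

```bash
python3 - <<'E'
from h import *
inc(.4304,-.191,.16,4.5)
E
```

```text
t 8.05 grasp [ 0.6138 -0.0363  0.1654] psi -19.9 F [0.7 0.3 0.7] open 0.0598 gf 0.0
[-0.5945, 1.0387, 0.0226, 0.0, -0.0017, -0.1356]
```

Emit:
arm_command:
  increments:
    - [-0.08,0.14,0,0,0,-0.02]
    - [-0.22,0.38,0,0,0,-0.05]
    - [-0.37,0.64,0,0,0,-0.085]
    - [-0.51,0.88,0,0,0,-0.12]
    - [-0.58,1.0,0,0,0,-0.136]
  fingers: -1

```text
t: 8.68
tool_pos: [0.4329, -0.1858, 0.3278]
orientation: [3.139, 0.127, -0.001]
force: [0.5, -0.0, 0.5]
opening: 0.0929
gripper_force: 0.0
```

Emit:
arm_command:
  increments:
    - [0,0,0,0,0,0]
    - [0,0,0,0,0,0]
    - [0,0,0,0,0,0]
    - [0,0,0,0,0,0]
    - [0,0,0,0,0,0]

```text
t: 9.3
tool_pos: [0.4352, -0.1842, 0.3278]
orientation: [-3.139, -0.127, 0.0]
force: [-0.4, 0.6, -0.1]
opening: 0.0927
gripper_force: 0.0
```

```bash
python3 - <<'E'
from h import *
cv2.imwrite("pics/b4.png",cv2.resize(cam("scene")["image"][120:270,165:365,::-1],(640,480)))
inc(.4304,-.191,.0745,4.5)
E
```

```text
t 9.35 grasp [ 0.4351 -0.1843  0.1608] psi 4.61 F [ 0.2 -0.6  0.5] open 0.0931 gf 0.0
[-0.0264, 0.0316, 0.4316, -0.0001, 0.0001, 0.0006]
```

View pics/b4.png

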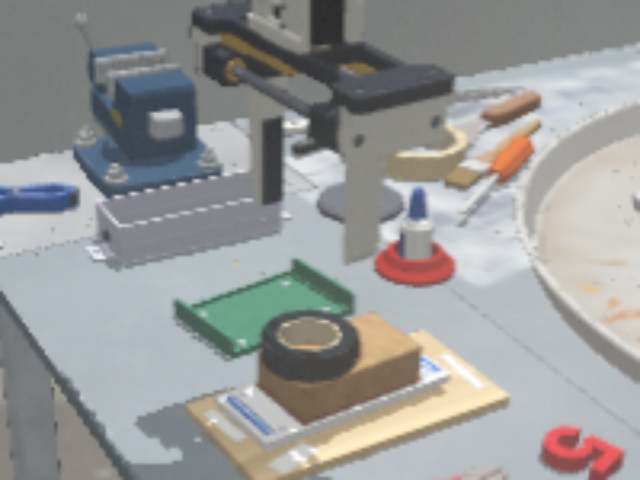

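The bottle stands upright in the stand at (416,235). The roll is at (309,345), and the open gripper hangs above it.

Emit:
arm_command:
  increments:
    - [-0.026,0.032,0.04,0,0,0]
    - [-0.026,0.032,0.15,0,0,0]
    - [-0.026,0.032,0.28,0,0,0]
    - [-0.026,0.032,0.39,0,0,0]
    - [-0.026,0.032,0.432,0,0,0]

```text
t: 9.98
tool_pos: [0.4293, -0.1913, 0.2396]
orientation: [-3.138, -0.125, 0.004]
force: [0.4, 0.0, -0.5]
opening: 0.0931
gripper_force: 0.0
```

Emit:
arm_command:
  increments:
    - [0,0,0,0,0,0]
    - [0,0,0,0,0,0]
    - [0,0,0,0,0,0]
    - [0,0,0,0,0,0]
    - [0,0,0,0,0,0]
  fingers: 1
  force: 15

```text
t: 10.6
tool_pos: [0.4306, -0.1916, 0.2424]
orientation: [3.138, 0.126, 0.002]
force: [-1.2, 0.2, 5.7]
opening: 0.0629
gripper_force: 15.0
```

```bash
python3 - <<'E'
from h import *
inc(.6355,.0855,.14,0)
E
```

```text
t 10.6 grasp [ 0.4308 -0.1917  0.0754] psi 4.58 F [-1.2  0.2  5.7] open 0.0629 gf 15.0
[1.1321, -1.2988, -0.3228, 0.0002, -0.0004, 0.0255]
```

Emit:
arm_command:
  increments:
    - [0,0,-0.03,0,0,0]
    - [0,0,-0.1,0,0,0]
    - [0,0,-0.2,0,0,0]
    - [0,0,-0.29,0,0,0]
    - [0,0,-0.32,0,0,0]

```text
t: 11.22
tool_pos: [0.4307, -0.1917, 0.3075]
orientation: [3.138, 0.125, 0.004]
force: [-0.7, -0.1, -0.6]
opening: 0.0628
gripper_force: 15.0
```

Emit:
arm_command:
  increments:
    - [0.06,-0.07,0,0,0,0]
    - [0.18,-0.2,0,0,0,0]
    - [0.33,-0.37,0,0,0,0]
    - [0.49,-0.56,0,0,0,0]
    - [0.57,-0.65,0,0,0,0]

```text
t: 11.85
tool_pos: [0.5344, -0.0507, 0.3053]
orientation: [-3.138, -0.128, 0.001]
force: [-0.5, -1.5, -0.3]
opening: 0.0627
gripper_force: 15.0
```

Emit:
arm_command:
  increments:
    - [0.08,-0.09,0,0,0,0.005]
    - [0.22,-0.25,0,0,0,0.01]
    - [0.38,-0.44,0,0,0,0.02]
    - [0.51,-0.6,0,0,0,0.025]
    - [0.56,-0.65,0,0,0,0.025]

```text
t: 12.48
tool_pos: [0.6354, 0.0878, 0.3049]
orientation: [-3.141, -0.005, 0.001]
force: [-0.2, -0.2, -1.4]
opening: 0.0631
gripper_force: 15.0
```

Emit:
arm_command:
  increments:
    - [0,0,0,0,0,0]
    - [0,0,0,0,0,0]
    - [0,0,0,0,0,0]
    - [0,0,0,0,0,0]
    - [0,0,0,0,0,0]

```text
t: 13.1
tool_pos: [0.6347, 0.0854, 0.3057]
orientation: [-3.142, -0.001, -0.0]
force: [-0.7, -0.1, -0.9]
opening: 0.0631
gripper_force: 15.0
```

```bash
python3 - <<'E'
from h import *
a=cv2.resize(cam("scene")["image"][100:260,165:365,::-1],(640,512)); cv2.imwrite("pics/b5.png",a)
inc(.6355,.0857,.085,0)
E
```

```text
t 13.15 grasp [0.6348 0.0855 0.1387] psi 0.06 F [ 0.6 -0.  -0.2] open 0.0626 gf 15.0
[0.0038, -0.0009, 0.2685, 0.0, -0.0001, 0.0003]
```

View pics/b5.png

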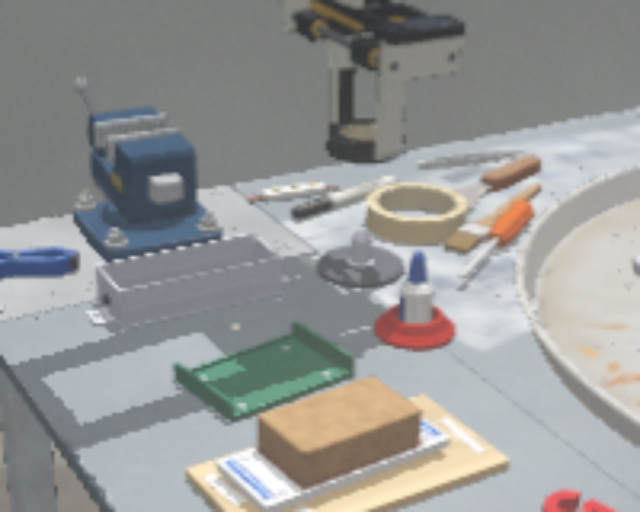

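The roll hangs flat in the gripper at (367,140), above the spindle. The block is unmoved on the face.

Emit:
arm_command:
  increments:
    - [0.003,0,0.05,0,0,0]
    - [0.003,0,0.15,0,0,0]
    - [0.003,0,0.26,0,0,0]
    - [0.003,0,0.36,0,0,0]
    - [0.003,0,0.42,0,0,0]

```text
t: 13.78
tool_pos: [0.6346, 0.0858, 0.2188]
orientation: [3.141, 0.002, -0.005]
force: [-0.6, -0.1, -1.1]
opening: 0.0628
gripper_force: 15.0
```

Emit:
arm_command:
  increments:
    - [0,0,0.03,0,0,0]
    - [0,0,0.06,0,0,0]
    - [0,0,0.09,0,0,0]
    - [0,0,0.105,0,0,0]
    - [0,0,0.105,0,0,0]

```text
t: 14.4
tool_pos: [0.6354, 0.0858, 0.2005]
orientation: [-3.142, -0.002, 0.0]
force: [0.1, 0.7, -0.3]
opening: 0.0626
gripper_force: 15.0
```

```bash
python3 - <<'E'
from h import *
inc(.6355,.0857,.0325,0)
E
```

```text
t 14.4 grasp [0.6353 0.0858 0.0335] psi 0.08 F [ 0.1  0.7 -0.3] open 0.0626 gf 15.0
[0.0007, 0.0006, 0.0048, -0.0, 0.0, 0.0004]
```

Release, rise and go over the block.

Emit:
arm_command:
  increments:
    - [0,0,0.005,0,0,0]
    - [0,0,0.005,0,0,0]
    - [0,0,0.005,0,0,0]
    - [0,0,0.005,0,0,0]
    - [0,0,0.005,0,0,0]
  fingers: -1

```text
t: 15.02
tool_pos: [0.6354, 0.0858, 0.1996]
orientation: [3.142, 0.002, 0.0]
force: [0.3, 0.1, 0.2]
opening: 0.0928
gripper_force: 0.0
```

Emit:
arm_command:
  increments:
    - [0,0,0,0,0,0]
    - [0,0,-0.1,0,0,0]
    - [0,0,-0.3,0,0,0]
    - [0,0,-0.5,0,0,0]
    - [0,0,-0.6,0,0,0]

```text
t: 15.65
tool_pos: [0.6362, 0.0859, 0.3241]
orientation: [-3.141, -0.002, -0.009]
force: [0.1, -0.0, 0.3]
opening: 0.0928
gripper_force: 0.0
```

```bash
python3 - <<'E'
from h import *
c=cam("top"); cv2.imwrite("pics/t6.png",cv2.resize(c["image"][115:275,170:360,::-1],None,fx=3.7,fy=3.7,interpolation=cv2.INTER_CUBIC)[:600])
inc(.453,-.19,.16,4.6)
E
```

```text
t 15.7 grasp [0.6379 0.086  0.1589] psi 0.08 F [1.2 0.8 3.1] open 0.0926 gf 0.0
[-0.9201, 1.3783, -0.0129, -0.0, -0.0024, -0.0251]
```

View pics/t6.png

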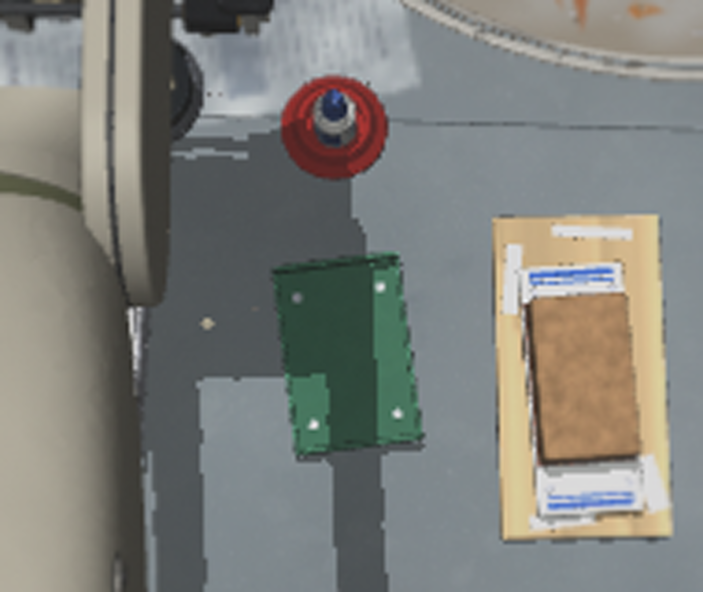

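The block is clear now, with corners near (528,298), (628,293), (540,462) and (640,457). The bottle is centred in the stand at (335,117).

Emit:
arm_command:
  increments:
    - [-0.06,0.08,0,0,0,0]
    - [-0.15,0.22,0,0,0,0]
    - [-0.27,0.4,0,0,0,0]
    - [-0.38,0.57,0,0,0,0]
    - [-0.46,0.69,0,0,0,0]

```text
t: 16.32
tool_pos: [0.5423, -0.0535, 0.3184]
orientation: [-3.141, -0.001, 0.003]
force: [0.0, 0.2, 0.0]
opening: 0.0932
gripper_force: 0.0
```

Emit:
arm_command:
  increments:
    - [-0.09,0.14,0,0,0,-0.005]
    - [-0.21,0.31,0,0,0,-0.01]
    - [-0.33,0.49,0,0,0,-0.02]
    - [-0.43,0.64,0,0,0,-0.025]
    - [-0.46,0.69,0,0,0,-0.025]

```text
t: 16.95
tool_pos: [0.4506, -0.1916, 0.3187]
orientation: [-3.139, -0.122, 0.002]
force: [0.8, 0.3, 0.5]
opening: 0.0932
gripper_force: 0.0
```

Emit:
arm_command:
  increments:
    - [0,0,0,0,0,0]
    - [0,0,0,0,0,0]
    - [0,0,0,0,0,0]
    - [0,0,0,0,0,0]
    - [0,0,0,0,0,0]

```text
t: 17.58
tool_pos: [0.452, -0.1901, 0.3195]
orientation: [-3.139, -0.126, 0.0]
force: [-0.4, 0.1, -0.4]
opening: 0.0931
gripper_force: 0.0
```

```bash
python3 - <<'E'
from h import *
c=cam("top")
p=lambda u,v,z: pt(c,170+(u+.5)/3.7-.5,115+(v+.5)/3.7-.5,z)[:2]*1000
P=np.array([p(*q,.051) for q in [(528,296),(628,293),(540,463),(640,457)]]); tl,tr,bl,br=P
a=(tl+tr-bl-br)/2;w=(tl+bl-tr-br)/2
print(P.mean(0),np.linalg.norm(a),np.linalg.norm(w),np.degrees(np.arctan2(a[1],a[0])),np.degrees(np.arctan2(w[1],w[0]))-90)
x=P.mean(0)/1000
inc(x[0],x[1],.052,4.6)
im=c["image"][:,:,::-1]; h=cv2.cvtColor(im,cv2.COLOR_BGR2HSV).astype(int)
H,S,V=h[...,0],h[...,1],h[...,2]
m=((V<100)*255).astype(np.uint8); z=np.zeros_like(m); z[118:165,185:232]=m[118:165,185:232]
cs,_=cv2.findContours(z,cv2.RETR_LIST,cv2.CHAIN_APPROX_NONE)
for k in cs:
    if cv2.contourArea(k)>60:
        (u,v),r=cv2.minEnclosingCircle(k); print("spindle contour",u,v,r,pt(c,u,v,.026)[:2])
cv2.imwrite("pics/t7.png",cv2.resize(im[110:170,170:240],None,fx=8,fy=8,interpolation=cv2.INTER_CUBIC))
E
```

```text
[ 453.97384066 -189.62359203] 98.804786191567 59.45561282883084 4.5457156874834315 4.1473819897305475
t 17.62 grasp [ 0.4519 -0.1902  0.1526] psi 4.6 F [0.1 0.6 0.2] open 0.0928 gf 0.0
[0.0105, -0.0021, 0.5028, 0.0, -0.0, -0.0]
spindle contour 207.0 136.0 10.295730590820312 [0.63651516 0.08612124]
spindle contour 208.18505859375 139.67857360839844 16.629405975341797 [0.62777067 0.08292579]
```

View pics/t7.png

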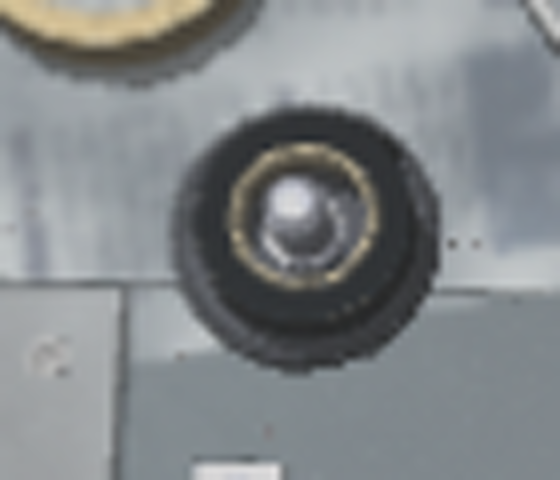

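The roll sits on the post, with its hole centred at crop (305,215), within 2 mm of the post. Next, the block.

Emit:
arm_command:
  increments:
    - [0.01,-0.002,0.05,0,0,0]
    - [0.01,-0.002,0.17,0,0,0]
    - [0.01,-0.002,0.32,0,0,0]
    - [0.01,-0.002,0.45,0,0,0]
    - [0.01,-0.002,0.5,0,0,0]

```text
t: 18.25
tool_pos: [0.4528, -0.1894, 0.2172]
orientation: [-3.137, -0.125, 0.005]
force: [-0.1, 0.6, -0.0]
opening: 0.0929
gripper_force: 0.0
```

Emit:
arm_command:
  increments:
    - [0,0,0,0,0,0]
    - [0,0,0,0,0,0]
    - [0,0,0,0,0,0]
    - [0,0,0,0,0,0]
    - [0,0,0,0,0,0]
  fingers: 1
  force: 25

```text
t: 18.88
tool_pos: [0.4541, -0.19, 0.2203]
orientation: [3.138, 0.126, 0.002]
force: [-0.8, -0.3, 5.6]
opening: 0.0579
gripper_force: 24.9
```

```bash
python3 - <<'E'
from h import *
inc(.470,-.0492,.1,8.6)
E
```

```text
t 18.88 grasp [ 0.4543 -0.1901  0.0533] psi 4.58 F [-0.8 -0.3  5.6] open 0.0579 gf 24.9
[0.1358, -0.6954, -0.2337, 0.0002, -0.0004, -0.0223]
```

Emit:
arm_command:
  increments:
    - [0,0,-0.03,0,0,0]
    - [0,0,-0.09,0,0,0]
    - [0,0,-0.17,0,0,0]
    - [0,0,-0.22,0,0,0]
    - [0,0,-0.235,0,0,0]

```text
t: 19.5
tool_pos: [0.4541, -0.1901, 0.2679]
orientation: [3.138, 0.125, 0.003]
force: [0.2, -0.3, -1.3]
opening: 0.058
gripper_force: 24.9
```

Emit:
arm_command:
  increments:
    - [0.02,-0.08,0,0,0,-0.003]
    - [0.05,-0.25,0,0,0,-0.008]
    - [0.09,-0.45,0,0,0,-0.015]
    - [0.12,-0.63,0,0,0,-0.02]
    - [0.136,-0.695,0,0,0,-0.022]

```text
t: 20.12
tool_pos: [0.4694, -0.0467, 0.2658]
orientation: [-3.132, -0.238, 0.002]
force: [0.3, -0.0, -0.8]
opening: 0.0577
gripper_force: 24.9
```

Emit:
arm_command:
  increments:
    - [0,0,0,0,0,0]
    - [0,0,0,0,0,0]
    - [0,0,0,0,0,0]
    - [0,0,0,0,0,0]
    - [0,0,0,0,0,0]

```text
t: 20.75
tool_pos: [0.4697, -0.0495, 0.2665]
orientation: [3.133, 0.233, -0.0]
force: [-0.3, 0.9, -0.3]
opening: 0.0579
gripper_force: 24.9
```

```bash
python3 - <<'E'
from h import *
inc(.470,-.0492,.0333,8.6)
E
```

```text
t 20.75 grasp [ 0.4697 -0.0496  0.0995] psi 8.5 F [-0.3  0.9 -0.3] open 0.0579 gf 24.9
[0.0017, -0.0015, 0.3311, 0.0, 0.0, -0.0006]
```

Emit:
arm_command:
  increments:
    - [0.002,-0.001,0.04,0,0,0]
    - [0.002,-0.001,0.1,0,0,0]
    - [0.002,-0.001,0.17,0,0,0]
    - [0.002,-0.001,0.23,0,0,0]
    - [0.002,-0.001,0.27,0,0,0]

```text
t: 21.38
tool_pos: [0.4697, -0.0487, 0.2112]
orientation: [-3.132, -0.234, 0.002]
force: [0.1, -0.6, -0.7]
opening: 0.0578
gripper_force: 24.9
```

Emit:
arm_command:
  increments:
    - [0,0,0.02,0,0,0]
    - [0,0,0.04,0,0,0]
    - [0,0,0.055,0,0,0]
    - [0,0,0.061,0,0,0]
    - [0,0,0.061,0,0,0]

```text
t: 22.0
tool_pos: [0.4702, -0.0489, 0.2004]
orientation: [3.133, 0.234, 0.0]
force: [0.8, -0.0, -1.5]
opening: 0.0577
gripper_force: 24.9
```

```bash
python3 - <<'E'
from h import *
inc(.470,-.0492,.0323,8.6)
E
```

```text
t 22.0 grasp [ 0.4702 -0.0489  0.0334] psi 8.54 F [ 0.8 -0.  -1.5] open 0.0577 gf 24.9
[-0.001, 0.0014, 0.0056, 0.0, -0.0, -0.0003]
```

Emit:
arm_command:
  increments:
    - [0,0,0.005,0,0,0]
    - [0,0,0.005,0,0,0]
    - [0,0,0.005,0,0,0]
    - [0,0,0.005,0,0,0]
    - [0,0,0.005,0,0,0]
  fingers: -1

```text
t: 22.62
tool_pos: [0.4701, -0.0489, 0.1994]
orientation: [3.133, 0.234, 0.0]
force: [-0.1, 0.2, -0.0]
opening: 0.0929
gripper_force: 0.0
```

Emit:
arm_command:
  increments:
    - [0,0,0,0,0,0]
    - [0,0,-0.1,0,0,0]
    - [0,0,-0.27,0,0,0]
    - [0,0,-0.42,0,0,0]
    - [0,0,-0.48,0,0,0]

```text
t: 23.25
tool_pos: [0.4707, -0.049, 0.2973]
orientation: [3.132, 0.234, 0.005]
force: [0.7, -0.1, -1.0]
opening: 0.093
gripper_force: 0.0
```

```bash
python3 - <<'E'
from h import *
inc(.451,-.192,.13,4.6)
c=cam("top"); cv2.imwrite("pics/t8.png",cv2.resize(c["image"][165:275,240:360,::-1],None,fx=5.45,fy=5.45,interpolation=cv2.INTER_CUBIC)[:600])
E
```

```text
t 23.25 grasp [ 0.4713 -0.0491  0.1303] psi 8.54 F [ 0.7 -0.1 -1. ] open 0.093 gf 0.0
[-0.2038, 0.6924, 0.0016, 0.0003, -0.001, 0.0219]
```

View pics/t8.png

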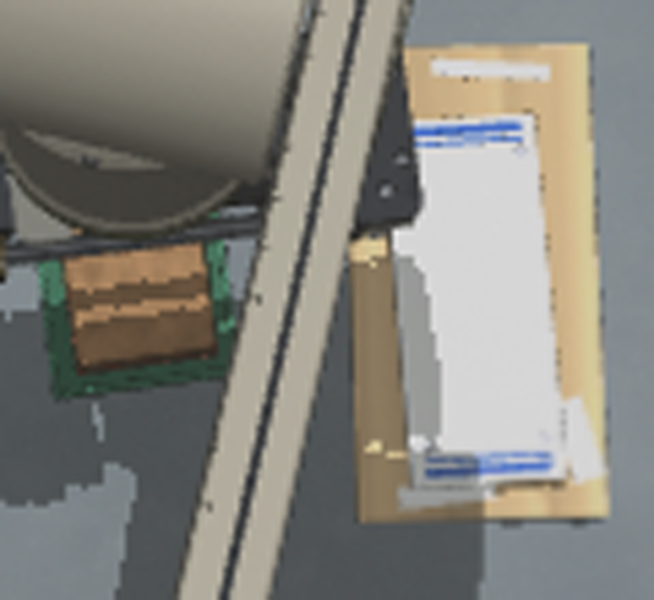

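The block sits in the tray, with green margin on both visible sides at (145,310). The face is now clear, with right edge (534,114) to (563,480) and lower left corner near (412,487).

```bash
python3 - <<'E'
from h import *
c=cam("top"); s=cam("scene")
p=lambda u,v: pt(c,240+(u+.5)/5.45-.5,165+(v+.5)/5.45-.5,.023)[:2]*1000
tr,br,bl=p(534,114),p(563,480),p(412,487)
print(tr,br,bl,"L",np.linalg.norm(tr-br),"W",np.linalg.norm(bl-br),np.degrees(np.arctan2(*(tr-br)[::-1])),np.degrees(np.arctan2(*(bl-br)[::-1]))-90,"centre",(tr+bl)/2)
for n,k,z,box in(("top",c,.023,(310,170,352,265)),("scene",s,.023,(225,215,325,270))):
    h=cv2.cvtColor(k["image"],cv2.COLOR_RGB2HSV).astype(int); m=((h[...,0]>100)&(h[...,0]<125)&(h[...,1]>90)&(h[...,2]>100)).astype(np.uint8)
    z0=np.zeros_like(m); x0,y0,x1,y1=box; z0[y0:y1,x0:x1]=m[y0:y1,x0:x1]
    z0=cv2.dilate(z0,np.ones((3,3)))
    nl,l,st,ce=cv2.connectedComponentsWithStats(z0)
    for i in range(1,nl):
        if st[i,4]>15: print(n,st[i].tolist(),pt(k,*ce[i],.023)[:2].round(4))
E
```

```text
[ 529.26644551 -215.70414433] [ 377.5786609 -228.1698019] [ 373.17694748 -166.51416674] L 152.19913474870322 W 61.81255882267189 4.6979933325468295 4.08352677202835 centre [ 451.22169649 -191.10915553]
top [315, 187, 22, 6, 101] [ 0.5203 -0.1889]
top [317, 247, 25, 6, 107] [ 0.3828 -0.1993]
scene [289, 226, 14, 11, 53] [ 0.5246 -0.1814]
scene [235, 243, 14, 13, 63] [ 0.3833 -0.1912]
```

Emit:
arm_command:
  increments:
    - [-0.02,0.08,0,0,0,0.003]
    - [-0.07,0.25,0,0,0,0.008]
    - [-0.13,0.45,0,0,0,0.015]
    - [-0.18,0.62,0,0,0,0.02]
    - [-0.204,0.692,0,0,0,0.022]

```text
t: 24.02
tool_pos: [0.4492, -0.1939, 0.294]
orientation: [-3.138, -0.121, 0.003]
force: [-0.1, 0.2, 0.1]
opening: 0.093
gripper_force: 0.0
```

Emit:
arm_command:
  increments:
    - [0,0,0.02,0,0,0]
    - [0,0,0.1,0,0,0]
    - [0,0,0.2,0,0,0]
    - [0,0,0.3,0,0,0]
    - [0,0,0.36,0,0,0]

```text
t: 24.65
tool_pos: [0.4498, -0.1903, 0.221]
orientation: [-3.137, -0.128, 0.004]
force: [-0.5, -0.0, -0.4]
opening: 0.0932
gripper_force: 0.0
```

Emit:
arm_command:
  increments:
    - [0,0,0.02,0,0,0]
    - [0,0,0.04,0,0,0]
    - [0,0,0.06,0,0,0]
    - [0,0,0.07,0,0,0]
    - [0,0,0.07,0,0,0]

```text
t: 25.28
tool_pos: [0.4503, -0.1919, 0.2094]
orientation: [3.139, 0.125, 0.0]
force: [-0.5, 0.2, 0.4]
opening: 0.0923
gripper_force: 0.0
```

```bash
python3 - <<'E'
from h import *
inc(.4515,-.192,.0315,4.6)
E
```

```text
t 25.27 grasp [ 0.4503 -0.1919  0.0424] psi 4.57 F [-0.5  0.2  0.4] open 0.0923 gf 0.0
[0.0058, 0.0012, 0.0544, 0.0, -0.0, -0.0002]
```

Emit:
arm_command:
  increments:
    - [0.006,0.001,0.015,0,0,0]
    - [0.006,0.001,0.03,0,0,0]
    - [0.006,0.001,0.045,0,0,0]
    - [0.006,0.001,0.054,0,0,0]
    - [0.006,0.001,0.054,0,0,0]

```text
t: 25.9
tool_pos: [0.4514, -0.1919, 0.1983]
orientation: [-3.139, -0.125, 0.001]
force: [0.7, 0.3, -0.1]
opening: 0.0931
gripper_force: 0.0
```

Emit:
arm_command:
  increments:
    - [0,0,0,0,0,0]
    - [0,0,0,0,0,0]
    - [0,0,0,0,0,0]
    - [0,0,0,0,0,0]
    - [0,0,0,0,0,0]
  fingers: 1
  force: 25

```text
t: 26.52
tool_pos: [0.4516, -0.1919, 0.1986]
orientation: [-3.139, -0.125, -0.0]
force: [-1.3, 0.7, 1.5]
opening: 0.0635
gripper_force: 25.0
```

```bash
python3 - <<'E'
from h import *
inc(.4745,.102,.11,-0.7)
E
```

```text
t 26.52 grasp [ 0.4516 -0.1919  0.0316] psi 4.58 F [-1.3  0.7  1.5] open 0.0635 gf 25.0
[0.2316, -1.4557, -0.3919, -0.0, -0.0, 0.0293]
```

Emit:
arm_command:
  increments:
    - [0,0,-0.03,0,0,0]
    - [0,0,-0.12,0,0,0]
    - [0,0,-0.24,0,0,0]
    - [0,0,-0.35,0,0,0]
    - [0,0,-0.39,0,0,0]
  force: 40

```text
t: 27.15
tool_pos: [0.4522, -0.1923, 0.2793]
orientation: [3.137, 0.125, 0.005]
force: [-0.1, 0.8, -1.0]
opening: 0.0637
gripper_force: 40.0
```

Emit:
arm_command:
  increments:
    - [0.01,-0.06,0,0,0,0]
    - [0.03,-0.2,0,0,0,0]
    - [0.06,-0.39,0,0,0,0]
    - [0.09,-0.58,0,0,0,0]
    - [0.11,-0.7,0,0,0,0]

```text
t: 27.78
tool_pos: [0.4615, -0.0483, 0.2753]
orientation: [-3.138, -0.127, 0.003]
force: [-1.2, -0.4, -1.4]
opening: 0.0632
gripper_force: 40.0
```

Emit:
arm_command:
  increments:
    - [0.02,-0.13,0,0,0,0.005]
    - [0.05,-0.32,0,0,0,0.012]
    - [0.08,-0.52,0,0,0,0.02]
    - [0.11,-0.69,0,0,0,0.029]
    - [0.12,-0.755,0,0,0,0.029]

```text
t: 28.4
tool_pos: [0.4733, 0.1039, 0.2754]
orientation: [-3.141, 0.014, 0.003]
force: [0.3, -0.4, -0.5]
opening: 0.0635
gripper_force: 40.0
```

Emit:
arm_command:
  increments:
    - [0,0,0,0,0,0]
    - [0,0,0,0,0,0]
    - [0,0,0,0,0,0]
    - [0,0,0,0,0,0]
    - [0,0,0,0,0,0]

```text
t: 29.02
tool_pos: [0.4742, 0.1014, 0.2766]
orientation: [-3.142, 0.019, -0.0]
force: [-0.1, 0.5, -0.6]
opening: 0.0635
gripper_force: 40.0
```

```bash
python3 - <<'E'
from h import *
b=cam("scene"); cv2.imwrite("pics/b9.png",cv2.resize(b["image"][100:240,160:300,::-1],(600,600),interpolation=cv2.INTER_CUBIC))
inc(.4745,.102,.065,-0.7)
E
```

```text
t 29.07 grasp [0.4742 0.1015 0.1096] psi -0.67 F [ 0.8  0.2 -1.6] open 0.0636 gf 40.0
[0.0014, -0.0023, 0.223, -0.0, -0.0, 0.0002]
```

View pics/b9.png

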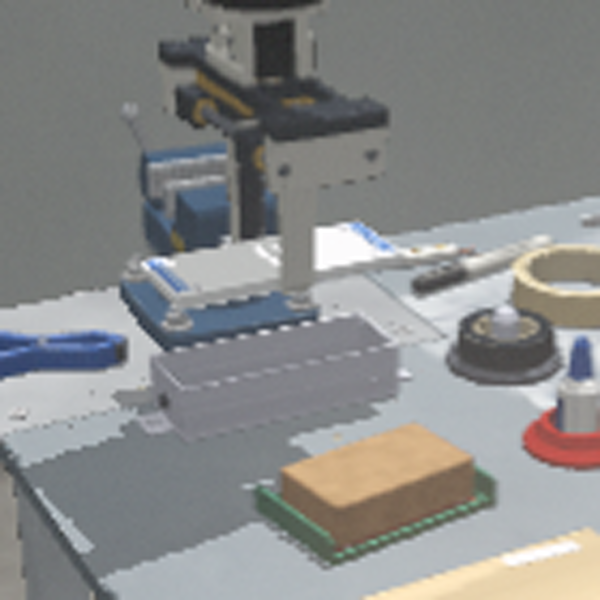

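Seen from the scene camera, the face hangs level above the box. The box rim corners are near (175,384), (398,348), (152,361) and (360,317). I'll cross-check the box position before lowering.

```bash
python3 - <<'E'
from h import *
c=cam("scene"); k=600/140
p=lambda u,v,z: pt(c,160+(u+.5)/k-.5,100+(v+.5)/k-.5,z)[:2].round(4)
P=[p(175,384,.036),p(398,348,.036),p(152,361,.036),p(360,317,.036)]; print(P,np.mean(P,0))
# known things for the bias of this camera: bottle cap, post tip
print("post",p(506,309,.038))
print("face near corners (flange bottom)",p(170,307,.093),"top far-left",p(140,264,.101))
E
```

```text
[array([0.4033, 0.0929]), array([0.5495, 0.0763]), array([0.4026, 0.1305]), array([0.5496, 0.1311])] [0.47625 0.1077 ]
post [0.6402 0.0941]
face near corners (flange bottom) [0.3988 0.0817] top far-left [0.4001 0.1347]
```

Emit:
arm_command:
  increments:
    - [0.001,-0.002,0.03,0,0,0]
    - [0.001,-0.002,0.08,0,0,0]
    - [0.001,-0.002,0.14,0,0,0]
    - [0.001,-0.002,0.19,0,0,0]
    - [0.001,-0.002,0.22,0,0,0]

```text
t: 29.75
tool_pos: [0.474, 0.1022, 0.2313]
orientation: [3.141, -0.018, -0.002]
force: [0.3, 0.4, -0.9]
opening: 0.0634
gripper_force: 40.0
```

Emit:
arm_command:
  increments:
    - [0,0,0.01,0,0,0]
    - [0,0,0.02,0,0,0]
    - [0,0,0.03,0,0,0]
    - [0,0,0.04,0,0,0]
    - [0,0,0.04,0,0,0]

```text
t: 30.38
tool_pos: [0.4743, 0.1022, 0.2245]
orientation: [-3.142, 0.018, 0.0]
force: [0.5, 1.6, -0.9]
opening: 0.0636
gripper_force: 40.0
```

```bash
python3 - <<'E'
from h import *
inc(.4745,.102,.0535,-0.7)
E
```

```text
t 30.38 grasp [0.4743 0.1022 0.0575] psi -0.64 F [ 0.5  1.6 -0.9] open 0.0636 gf 40.0
[0.001, 0.0011, 0.0198, -0.0, 0.0, 0.0003]
```

Emit:
arm_command:
  increments:
    - [0,0,0.005,0,0,0]
    - [0,0,0.01,0,0,0]
    - [0,0,0.015,0,0,0]
    - [0,0,0.02,0,0,0]
    - [0,0,0.02,0,0,0]

```text
t: 31.0
tool_pos: [0.4743, 0.1022, 0.2204]
orientation: [3.142, -0.017, -0.0]
force: [-0.3, -0.0, -0.9]
opening: 0.0634
gripper_force: 40.0
```

Emit:
arm_command:
  increments:
    - [0,0,0.002,0,0,0]
    - [0,0,0.003,0,0,0]
    - [0,0,0.003,0,0,0]
    - [0,0,0.003,0,0,0]
    - [0,0,0.003,0,0,0]

```text
t: 31.62
tool_pos: [0.4744, 0.1022, 0.22]
orientation: [-3.142, 0.018, -0.0]
force: [0.4, 0.1, -1.1]
opening: 0.0634
gripper_force: 40.0
```

Emit:
arm_command:
  increments:
    - [0,0,0,0,0,0]
    - [0,0,0,0,0,0]
    - [0,0,0,0,0,0]
    - [0,0,0,0,0,0]
    - [0,0,0,0,0,0]
  fingers: -1

```text
t: 32.25
tool_pos: [0.4744, 0.1022, 0.2199]
orientation: [-3.142, 0.018, -0.0]
force: [0.0, -0.9, 0.4]
opening: 0.093
gripper_force: 0.0
```

Emit:
arm_command:
  increments:
    - [0,0,0,0,0,0]
    - [0,0,-0.1,0,0,0]
    - [0,0,-0.3,0,0,0]
    - [0,0,-0.5,0,0,0]
    - [0,0,-0.7,0,0,0]

```text
t: 32.88
tool_pos: [0.4742, 0.1022, 0.3612]
orientation: [-3.142, 0.018, 0.0]
force: [0.6, -0.3, 0.4]
opening: 0.0929
gripper_force: 0.0
```

Emit:
arm_command:
  increments:
    - [-0.05,0.1,0,0,0,0]
    - [-0.1,0.3,0,0,0,0]
    - [-0.1,0.55,0,0,0,0]
    - [-0.1,0.8,0,0,0,0]
    - [-0.1,1.0,0,0,0,0]

```text
t: 33.5
tool_pos: [0.4518, -0.0993, 0.3601]
orientation: [3.141, -0.018, 0.001]
force: [0.6, 0.3, 0.3]
opening: 0.093
gripper_force: 0.0
```

Emit:
arm_command:
  increments:
    - [0,0.2,0,0,0,0]
    - [0,0.5,0,0,0,0]
    - [0,0.8,0,0,0,0]
    - [0,1.0,0,0,0,0]
    - [0,1.0,0,0,0,0]

```text
t: 34.12
tool_pos: [0.4493, -0.2999, 0.3597]
orientation: [3.141, -0.023, -0.001]
force: [-0.2, 0.5, -0.4]
opening: 0.0928
gripper_force: 0.0
```

```bash
python3 - <<'E'
from h import *
c=cam("top"); s=cam("scene")
a=cv2.resize(c["image"][115:275,170:300,::-1],(390,480),interpolation=cv2.INTER_CUBIC); b=cv2.resize(s["image"][130:270,175:295,::-1],(410,480),interpolation=cv2.INTER_CUBIC)
cv2.imwrite("pics/f.png",np.hstack([a,b]))
h=cv2.cvtColor(c["image"],cv2.COLOR_RGB2HSV).astype(int)
m=(((h[...,1]<40)&(h[...,2]>190))|((h[...,0]>100)&(h[...,0]<125)&(h[...,1]>90)&(h[...,2]>100))).astype(np.uint8)
z=np.zeros_like(m); z[165:250,175:220]=m[165:250,175:220]
k=max(cv2.findContours(z,cv2.RETR_EXTERNAL,cv2.CHAIN_APPROX_NONE)[0],key=cv2.contourArea)[:,0]
for hh in(.044,):print(cv2.minAreaRect(np.array([pt(c,u,v,hh)[:2]*1000 for u,v in k],np.float32)))
print(read_state()["t"])
E
```

```text
((477.5694274902344, 101.92357635498047), (157.52781677246094, 62.914188385009766), 0.22170962393283844)
34.225
```

View pics/f.png

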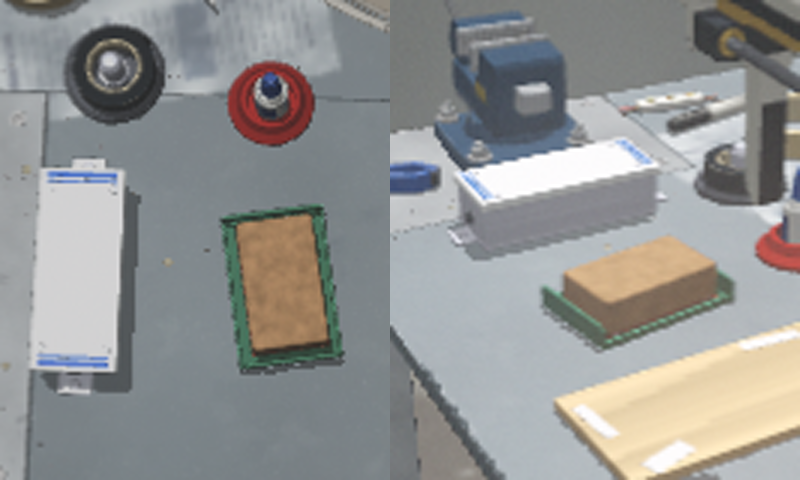

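The final view shows the face flat on the box (left half, 35–125 by 170–370). The block is centred in the tray, the roll is round the post and the bottle is in the stand. I'm handing the job in.

```bash
python3 -c "
from plant import *
print(close_job())"
```

```text
the job is handed in; nothing more can be done
None
```

I handed the job in at about 34 s: the bottle is in its stand, the roll on the spindle, the block in its tray, and the face seated on the light box. No verdict came back, but the last pictures showed all four in place and the gripper clear.

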